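# Snap the retaining clip into a banding wheel's spindle

### The job

Take the open steel clip with the red tab from the plywood board and push it sideways into the groove of the banding wheel's spindle, sliding it over the brass hub, gently, without forcing it, until it snaps fully home. Then let go of it, leaving it lying flat in the groove, and leave the blue-tabbed clip and all the other things on the bench where they are.

Things in the scene. Friction and masses are not known exactly. Their poses are not given: they have to be found in the camera images.
- stand_axis (a point): Point on the banding wheel's upright axis, at bench level, z up. Its hub's flat top is 94 to 122 mm above this point: the column is adjustable and the height is NOT measured, so feel or look for it (it stays locked). From the hub's top up 7 mm runs the groove, a dark neck 12 mm across; above it the spindle's steel head, 20 mm across, 29 mm high, its lower edge bevelled 2 mm.
- stand: The banding wheel, fixed, nothing turns; origin as stand_axis. Iron foot 150 mm across; on the same axis a pale wheel head 180 mm across, 8 mm thick; on that a brass hub 48 mm across, 14 mm high, with a flat top. Lowered onto the hub's top the clip is level with the groove just above it (3 mm to spare; pressed hard onto the hub it binds); slid over the hub towards the axis, from any side, it enters.
- clip_seat (a point): Middle of the red-tabbed clip's slot, 2 mm above its underside (half its thickness): the spindle's axis must end here. Axes: x from the tab to the open mouth (the way it is pushed), y across, z up. The slot is 14 mm wide, its closed end at x = -6 mm; rounded noses at x = 6 mm narrow it to 9 mm; from there the prongs flare to a mouth 18 mm wide, tips at x = 22 mm.
- clip_tab (a point): Centre of the clip's upright red plastic tab, where it is held: 12 mm long (x), 10 mm wide (y, close the fingers along it), 30 mm high; top 34 mm and this point 19 mm above the clip's underside, 36 mm behind clip_seat. Axes as clip_seat. The steel under it is as narrow as the tab and the wide fork begins 23 mm ahead, so fingertips beside it can reach down to the board.
- clip: The red-tabbed clip, a flat steel fork 30 mm wide, 4 mm thick, about 75 g; origin on its underside, 2 mm below clip_seat, same axes. Its two springy prongs yield sideways up to 3 mm each (3.5 N per mm): the neck passes the noses with about 5 to 12 N of push, then the clip snaps home and stops hard, with under 1 mm of play. The slot cannot pass over the spindle's head.
- bat: Plywood board 130 x 240 x 12 mm lying on the bench, fixed; origin at the centre of its underside, x along its short side. The two clips lie flat on it, 100 mm apart, either one on either side.
- spare: A clip of the same outside shape with a blue tab and a narrower slot (8 mm), which does not fit; origin on its underside in the slot. Leave it.
- mug: Blue-green glazed mug, 82 mm across, 95 mm high; origin under its centre. Leave it.
- beaker: Blue-green glazed beaker, 80 mm across, 100 mm high; origin under its centre. Leave it.
- bowl: Terracotta bowl, 110 mm across, 55 mm high; origin under its centre. Leave it.
- washer: Brass washer, 44 mm across, 5 mm thick, flat on the bench; origin under its centre. Leave it.
- driver: Screwdriver lying on the bench; origin under its middle, x along it. Leave it.
- jar: Small jar with a steel lid, 60 mm across, 75 mm high; origin under its centre. Leave it.
- rib: Wooden potter's rib, 100 x 50 x 8 mm, flat on the bench; origin under its centre. Leave it.
Mind the look-alikes: they are no part of the job. Leave any orange look-alike of the clip alone.

How it is judged:
On the way, in this order (a step that is already met when the one before it is completed fails the run):
1. the red-tabbed clip is held and lifted at least 30 mm off the bench (contact force between the fingers and clip above 0.5 N and height (world z) of clip above 0.03 m), for 0.2 s.
2. the clip is snapped home in the groove: its seat within 2.5 mm of the spindle's axis (horizontal distance between clip_seat and stand_axis below 0.0025 m and height (world z) of clip_seat between 0.093 and 0.1275 m), for 0.2 s.
At the end, for the whole second after the job is handed in: The red-tabbed clip sits in the spindle's groove (its seat within 2.5 mm of the axis and at the height of the groove, 93 to 127.5 mm above the bench), flat within 10 degrees, at rest and released; the blue-tabbed clip and the seven other loose things are within 20 mm of where they were (all of step 2 and angle between clip_seat's own z axis and vertical below 0.17 rad and linear speed of clip below 0.01 m/s and contact force between the fingers and clip below 0.1 N and distance of each of spare, mug, beaker, bowl, washer, driver, jar, rib from where it was at the start of the episode below 0.02 m); the robot touches nothing.
It fails at once if the banding wheel is loaded with more than 35 N, by the clip or by the robot (contact force between anything else and stand above 35 N).
It fails at once if the blue-tabbed clip or another loose thing on the bench is moved more than 20 mm (distance of any of spare, mug, beaker, bowl, washer, driver, jar, rib from where it was at the start of the episode above 0.02 m).
It also fails if it takes over 54 s, if anything falls off the work surface, if the arm or the gripper's body presses on something with over 40 N, if the wrist force passes 120 N, or if a joint passes its speed limit or range.

### The arm

A 6-joint arm with a two-finger parallel gripper is mounted at the origin on the work surface. World frame = base frame: x ahead of the robot, y to its left, z up, the work surface at z = 0. Lengths are in m, angles in rad, forces in N, time in s.
With the tool pointing down it reaches from about 0.35 to 0.975 m from the base axis. Payload 4.9 kg.
Tool frame: the origin (TCP) lies midway between the tips of the shut fingers; the grasp point (between the pads) lies 19 mm behind it (manip.hold_point_z is the distance from the TCP to the grasp point, in m); z points along the fingers, y is the line along which they close (so a half turn about z gives the same grasp; the last joint's range is limited). The gripper opens to 85 mm and grips with 20 to 120 N. Pads are 22 mm wide; open, the fingers measure 114 mm over their backs; the gripper's body (76 mm by 85 mm) begins 54 mm behind the grasp point. The pads swing forward as they close: fully open they stand 13 mm farther back than shut.
Start: joints at [-1.34, 0.053, 1.613, -0, 1.476, -0.119], TCP at [0.214, -0.587, 0.231] pointing down, gripper open.
Joint ranges: [-3.01, 3.01], [-1.01, 2.22], [0.06, 2.58], [-1.02, 4.17], [0.09, 2.62], [-3.14, 3.14]. Speed limits (rad/s): [2.57, 2.57, 3.14, 3.14, 3.14, 3.14].

### API

Orientations are given as a unit quaternion [w, x, y, z].
In Python, from plant import manip gives the robot as it stands. The module is installed in compiled form; this text tells all that it offers.
- The arm moves only by the shell command python3 -m jog 'ROWS' [OPENING]. ROWS is JSON, one flat list of numbers, 6 for each row, row after row: the shift along the tool's x, y, z in units of 0.1 m (1.0 is 0.1 m), then the turn, a rotation vector about the tool's x, y, z in units of 180 degrees (1.0 is 180 degrees). A call has 1 to 8 rows; each row is the pose to reach, as a shift and turn from the pose commanded when the call began, along the tool's axes at that moment, turning the shorter way round; what a row does not reach only later rows make up. A row lasts 1/8 s, in which the tool goes at most 62.5 mm and 10.7 degrees, less where a joint would pass 70% of its speed; a pose out of reach is approached as far as the arm can. A call with a number of a shift or a turn outside -1 to 1 is refused whole. A call with a gripper value outside its range is refused whole. OPENING is the finger opening in mm, from 0 to 85.4, set as the call begins (- or left out, the last holds). The fingers move at their own pace and stop on an object; the grip force is fixed at half the most. Time passes only in rows, so rows that repeat a pose let the fingers close. It gives the time, the measured TCP pose, the force, the opening and the grip force at its end, in the units of the state.
- manip.state(): the state, without advancing time (a new reading comes with each control period).
- manip.grab_frame(name): name is "scene" or "top" or "wrist"; returns a dict with "img" (420x560x3 uint8, blue, green, red), "z_map" (420x560 float32, m along the optical axis (not along the pixel's ray), 0 where there is no reading), "fx", "fy", "cx", "cy" (pixels), "xyz" and "attitude" of the camera in the world; the wrist camera has in their place "T_tool_cam" (4x4, takes a point from camera to tool coordinates, whose origin is the TCP and whose axes are the flange's). Camera axes: x right, y up, looking along -z (the intrinsics and any distortion apply to the point x, -y, -z); pixel columns grow to the right and rows downward; lengths in m; the calibration is good to about 2 mm. A picture is of the moment at which its call begins: read the wrist's pose just before it.
- manip.job_done(): hands the job in; it is judged then, once.
The state is a dict: "time": time; "joint_pos": joint angles; "joint_vel": joint speeds; "joint_efforts": joint torques, N m; "tool_pos": TCP position; "tool_rot": TCP orientation; "contact_force": force on the tool from outside, world axes, zero at the start; "ft_torque": the same for the moment, N m; "gripper_width": opening from 0.0 (shut) to 1.0 (fully open); "grasp_force": force on a finger pad.
Only numpy, scipy, OpenCV 4.12 (cv2) and the standard library are available. Lean on these libraries where they do the work, as an engineer would, in place of code of your own. Each camera call takes 0.05 s, during which the arm holds its last target. There are 200 camera calls.

## Working session

There is one attempt and no reset: what is moved stays moved. The work goes in short steps, Python scripts to look and compute and a shell command to move; the robot and the scene stay as the last step left them, time stands still between calls to the robot, and variables do not carry over. Pictures are saved under pics/ and viewed, at most 10 in all, crops included, and the job is handed in when it is done.

```bash
mkdir -p pics
cat > h.py <<'E'
import numpy as np, cv2, pickle
from scipy.spatial.transform import Rotation as R
from plant import manip
def q(w): return R.from_quat([w[1],w[2],w[3],w[0]])
def grab(name):
    s=manip.state(); f=manip.grab_frame(name)
    if name=="wrist":
        T=np.eye(4); T[:3,:3]=q(s["tool_rot"]).as_matrix(); T[:3,3]=s["tool_pos"]
        f["M"]=T@np.array(f["T_tool_cam"])
    else:
        M=np.eye(4); a=np.array(f["attitude"])
        M[:3,:3]=q(a).as_matrix() if a.size==4 else a.reshape(3,3); M[:3,3]=f["xyz"]; f["M"]=M
    return f
def ray(f,u,v):
    d=np.array([(u-f["cx"])/f["fx"],-(v-f["cy"])/f["fy"],-1.0])
    return f["M"][:3,3],f["M"][:3,:3]@d
def onplane(f,u,v,z):
    o,d=ray(f,u,v); return o+d*(z-o[2])/d[2]
def depthpt(f,u,v):
    o,d=ray(f,u,v); return o+d*f["z_map"][int(v),int(u)]
def cloud(f):
    v,u=np.mgrid[0:420,0:560]; z=f["z_map"]
    d=np.stack([(u-f["cx"])/f["fx"],-(v-f["cy"])/f["fy"],-np.ones_like(z)],-1)
    return (d*z[...,None])@f["M"][:3,:3].T+f["M"][:3,3]
E
python3 - <<'E'
from h import *
for n in ("scene","top"):
    f=grab(n); pickle.dump(f,open(n+".pkl","wb")); cv2.imwrite(f"pics/{n}.png",f["img"]); print({k:v for k,v in f.items() if k not in("img","z_map")})
print(manip.state())
E
```

```text
{'fx': 441.7566965658402, 'fy': 441.7566965658402, 'cx': 276.1470653317269, 'cy': 204.4400617908126, 'xyz': array([ 1.46173034, -0.12937044,  0.62568896]), 'attitude': array([0.66549209, 0.37266932, 0.3028481 , 0.57142006]), 'M': array([[ 0.16352429, -0.53482668,  0.82898747,  1.46173034],
       [ 0.98627545,  0.06919338, -0.14991001, -0.12937044],
       [ 0.02281542,  0.84212392,  0.53880122,  0.62568896],
       [ 0.        ,  0.        ,  0.        ,  1.        ]])}
{'fx': 523.8859170548955, 'fy': 523.8859170548955, 'cx': 282.54479662467895, 'cy': 207.643021399749, 'xyz': array([0.43214139, 0.02318005, 1.37178037]), 'attitude': array([-0.70305234, -0.04132521,  0.03774841,  0.70893208]), 'M': array([[-0.00801926,  0.99371279, -0.11167175,  0.43214139],
       [-0.99995264, -0.00858492, -0.00458546,  0.02318005],
       [-0.00551532,  0.11162968,  0.99373457,  1.37178037],
       [ 0.        ,  0.        ,  0.        ,  1.        ]])}
{'time': 0.1, 'joint_pos': array([-1.33997073e+00,  5.33138393e-02,  1.61416503e+00,  6.98972869e-06,
        1.47602268e+00, -1.19005729e-01]), 'joint_vel': array([ 2.18191182e-04, -1.63031206e-03, -3.18934790e-03,  9.21212429e-05,
       -6.95838067e-04,  4.24181167e-04]), 'joint_efforts': array([ 5.00975002e-04, -3.94895875e+01, -3.71365499e+01, -6.85678901e-05,
        3.89717243e-03,  3.40567203e-05]), 'tool_pos': array([ 0.21407888, -0.58658249,  0.23016673]), 'tool_rot': array([-9.53147120e-04,  9.84740829e-01,  1.74024677e-01, -4.98616793e-05]), 'contact_force': array([-0.42868707, -0.43695414, -0.56649976]), 'ft_torque': array([-0.00169671,  0.04137051, -0.03491178]), 'grasp_force': 0.0, 'gripper_width': 1.001974597284733}
```

View pics/scene.png

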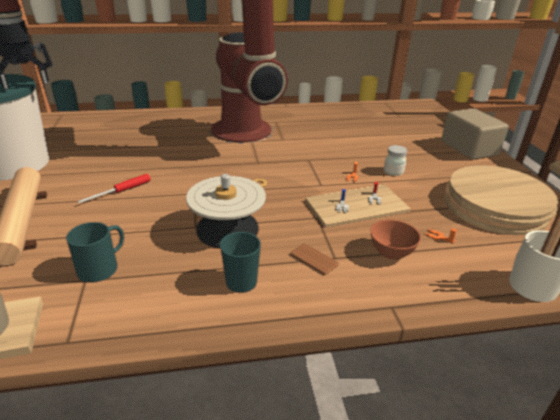

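View pics/top.png

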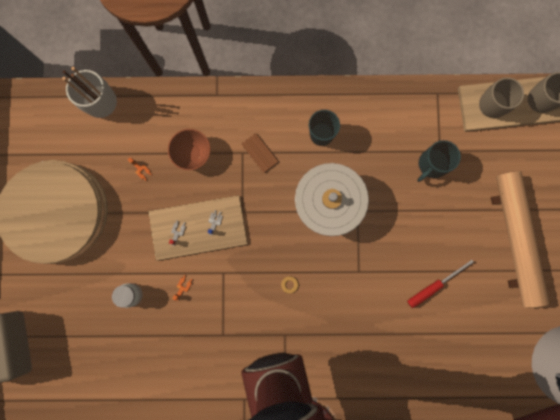

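Candidates: red tab in scene (376,187) / top (171,242). The blue-tabbed one is at scene (343,195) / top (211,231). The orange look-alikes are at top (140,168) and (183,288), and the red screwdriver handle is at top (425,293). The steel fork with the upright red tab on the plywood board is the one. Next I'll measure it and the stand.

Run:
```python
from h import *
t=pickle.load(open("top.pkl","rb")); s=pickle.load(open("scene.pkl","rb"))
def mask(f,lo,hi,box):
    hsv=cv2.cvtColor(f["img"],cv2.COLOR_BGR2HSV); m=cv2.inRange(hsv,lo,hi); o=np.zeros_like(m)
    x0,y0,x1,y1=box; o[y0:y1,x0:x1]=m[y0:y1,x0:x1]; return o
for n,f,box in(("top",t,(150,195,248,262)),("scene",s,(305,175,410,225))):
    C=cloud(f)
    for c,lo,hi in(("red",(0,150,60),(6,255,255)),("blue",(100,100,30),(130,255,255)),("steel",(0,0,140),(180,60,255))):
        m=mask(f,lo,hi,box); k=m>0
        if c=="red": k|=mask(f,(174,150,60),(180,255,255),box)>0
        v,u=np.nonzero(k); P=C[k]
        print(n,c,len(u),u.mean().round(1),v.mean().round(1),"depth med",np.median(P,0).round(4),"zmax",P[:,2].max().round(4))
        if c!="steel": print("   ray z=.034:",onplane(f,u.mean(),v.mean(),.034).round(4))
        else:
            n_,l,st,ce=cv2.connectedComponentsWithStats(m)
            for i in range(1,n_):
                if st[i,4]>8: print("    comp",st[i,4],ce[i].round(1),onplane(f,*ce[i],.016).round(4))
# stand: head disc
C=cloud(t); z=C[...,2]; near=np.hypot(C[...,0]-.47,C[...,1]+.07)<.2
for a in np.arange(.07,.18,.004):
    k=near&(z>a)&(z<=a+.004); print(round(a,3),k.sum(),C[k].mean(0).round(4) if k.any() else "")
C=cloud(s); z=C[...,2]
k=(np.hypot(C[...,0]-.47,C[...,1]+.07)<.2)&(z>.06); print("scene heights"); h,e=np.histogram(z[k],np.arange(.06,.18,.004)); print([(round(b,3),a) for a,b in zip(h,e) if a])
crop=t["img"][195:265,145:250]; a=cv2.resize(crop,None,fx=5,fy=5,interpolation=cv2.INTER_CUBIC)
cv2.imwrite("pics/crop.png",a)
```

```text
top red 16 171.4 241.8 depth med [0.4963 0.3112 0.047 ] zmax 0.0526
   ray z=.034: [0.4973 0.314  0.034 ]
top blue 6 209.8 230.8 depth med [0.5234 0.2137 0.046 ] zmax 0.0518
   ray z=.034: [0.5244 0.2159 0.034 ]
top steel 199 198.1 224.8 depth med [0.5432 0.2159 0.0165] zmax 1.3718
    comp 111 [214.7 220.1] [0.5534 0.206  0.016 ]
    comp 88 [177.  230.8] [0.5265 0.3037 0.016 ]
scene red 27 375.2 185.8 depth med [0.5029 0.3108 0.0407] zmax 0.0493
   ray z=.034: [0.4937 0.3149 0.034 ]
scene blue 13 342.9 194.1 depth med [0.5299 0.214  0.0388] zmax 0.0494
   ray z=.034: [0.5244 0.2156 0.034 ]
scene steel 161 355.5 202.7 depth med [0.5445 0.2149 0.0173] zmax 0.0478
    comp 68 [374.4 198.2] [0.5266 0.3032 0.016 ]
    comp 91 [341.7 206.4] [0.5543 0.2054 0.016 ]
0.07 0 
0.074 0 
0.078 0 
0.082 0 
0.086 1 [ 0.5554 -0.0112  0.0878]
0.09 46 [ 0.5779 -0.0953  0.0931]
0.094 892 [ 0.5901 -0.0899  0.0966]
0.098 2025 [ 0.5901 -0.088   0.0999]
0.102 621 [ 0.59   -0.0904  0.1032]
0.106 58 [ 0.597  -0.0868  0.1082]
0.11 108 [ 0.5934 -0.0883  0.1122]
0.114 85 [ 0.5957 -0.0901  0.1154]
0.118 10 [ 0.
[... 213 characters left out ...]
15 14 [ 0.5938 -0.091   0.1522]
0.154 0 
0.158 0 
0.162 0 
0.166 0 
0.17 0 
0.174 0 
0.178 0 
scene heights
[(np.float64(0.088), np.int64(1)), (np.float64(0.092), np.int64(19)), (np.float64(0.096), np.int64(562)), (np.float64(0.1), np.int64(1453)), (np.float64(0.104), np.int64(29)), (np.float64(0.108), np.int64(37)), (np.float64(0.112), np.int64(151)), (np.float64(0.116), np.int64(12)), (np.float64(0.12), np.int64(3)), (np.float64(0.124), np.int64(15)), (np.float64(0.128), np.int64(14)), (np.float64(0.132), np.int64(14)), (np.float64(0.136), np.int64(12)), (np.float64(0.14), np.int64(13)), (np.float64(0.144), np.int64(18)), (np.float64(0.148), np.int64(30)), (np.float64(0.152), np.int64(1))]
```

View pics/crop.png

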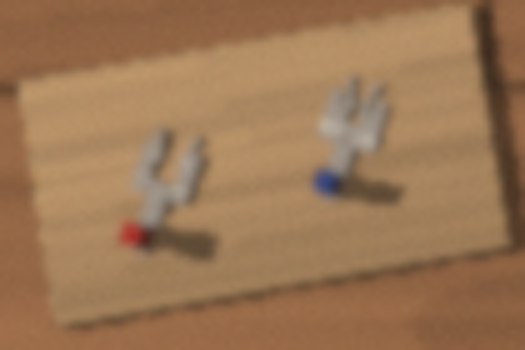

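The close crop shows the red-tabbed fork with its tab at lower left and its mouth pointing up-right. It lies about 100 mm from the blue one, as described. The hub top is at about 0.1135 m, and the wheel top and head top agree with that. The axis is near (0.590, -0.089). Moving out now.

```bash
python3 -m jog '[0.33,-0.33,0,0,0,-0.058, 0.67,-0.67,0,0,0,-0.117, 1,-1,0,0,0,-0.177]'
python3 -m jog '[0.3,-0.15,0,0,0,-0.055, 0.55,-0.3,0,0,0,-0.11, 0.8,-0.4,0,0,0,-0.165, 1,-0.5,0,0,0,-0.211]'
python3 -m jog '[0.35,0.35,0,0,0,0, 0.7,0.7,0,0,0,0, 1,1,0,0,0,0]'
```

```text
time: 0.48
tool_pos: [0.2742, -0.4573, 0.2306]
tool_rot: [-0.001, 0.898, 0.44, 0.0]
contact_force: [0.3, 0.4, -0.6]
gripper_width: 1.0
grasp_force: 0.0
time: 0.98
tool_pos: [0.2964, -0.3481, 0.2308]
tool_rot: [-0.0, 0.706, 0.708, 0.0]
contact_force: [-0.7, -0.3, -0.8]
gripper_width: 1.002
grasp_force: 0.0
time: 1.35
tool_pos: [0.3974, -0.2482, 0.2309]
tool_rot: [-0.0, 0.708, 0.706, 0.0]
contact_force: [-0.2, 0.2, 0.3]
gripper_width: 0.999
grasp_force: 0.0
```

```bash
python3 -m jog '[0.35,0.3,0,0,0,0, 0.7,0.55,0,0,0,0, 1,0.8,0,0,0,0]' | head -2
python3 -m jog '[0.5,0,0,0,0,0, 1,0,0,0,0,0]' | head -2
python3 -m jog '[0.5,0,0,0,0,0, 1,0,0,0,0,0]' | head -2
python3 -m jog '[0.5,0,0,0,0,0, 1,0,0,0,0,0]' | head -2
python3 -m jog '[0.15,0,0,0,0,-0.055, 0.3,0,0,0,0,-0.11, 0.5,0,0,0,0,-0.165, 0.65,0,0,0,0,-0.22, 0.8,0,0,0,0,-0.275, 0.9,0,0,0,0,-0.33, 1,0,0,0,0,-0.385, 1,0,0,0,0,-0.411]'
python3 - <<'E'
from h import *
f=grab("wrist"); pickle.dump(f,open("w1.pkl","wb")); cv2.imwrite("pics/w1.png",f["img"]); print(f["fx"],f["T_tool_cam"],manip.state()["joint_pos"])
E
```

```text
time: 1.72
tool_pos: [0.4774, -0.1484, 0.2308]
time: 1.98
tool_pos: [0.477, -0.0484, 0.2307]
time: 2.22
tool_pos: [0.4771, 0.0516, 0.2309]
time: 2.48
tool_pos: [0.4773, 0.1516, 0.2309]
time: 3.48
tool_pos: [0.4777, 0.2505, 0.2306]
tool_rot: [-0.001, 0.139, 0.99, -0.0]
contact_force: [0.5, 0.8, -0.7]
gripper_width: 0.995
grasp_force: 0.0
295.8701364808474 [[ 5.60573383e-04  9.65938336e-01  2.58771746e-01  6.46660102e-02]
 [ 9.99999822e-01 -4.89015410e-04 -3.40897153e-04 -8.83368477e-04]
 [-2.02742257e-04  2.58771892e-01 -9.65938439e-01 -1.42937803e-01]
 [ 0.00000000e+00  0.00000000e+00  0.00000000e+00  1.00000000e+00]] [ 3.44542326e-01 -1.51793642e-01  1.81130993e+00  9.97263936e-06
  1.48325446e+00 -9.48554347e-01]
```

View pics/w1.png

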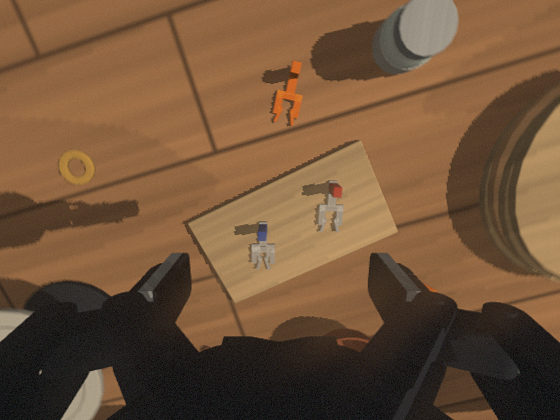

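Wrist view: red tab at (335,190), its steel fork below it around (330,215), mouth facing down-image, which is tool −x. The blue clip is at (262,232) and an orange one at (290,95).

```bash
cat > clip.py <<'E'
from h import *
def red(f,box=None):
    hsv=cv2.cvtColor(f["img"],cv2.COLOR_BGR2HSV)
    m=cv2.inRange(hsv,(0,150,50),(6,255,255))|cv2.inRange(hsv,(173,150,50),(180,255,255))
    return m
E
python3 - <<'E'
from clip import *
f=pickle.load(open("w1.pkl","rb")); C=cloud(f)
def sub(m,b):
    o=np.zeros_like(m); o[b[1]:b[3],b[0]:b[2]]=m[b[1]:b[3],b[0]:b[2]]; return o
m=sub(red(f),(315,170,360,205)); v,u=np.nonzero(m)
P=C[m>0]; top=P[P[:,2]>.040]; print("red",len(u),u.mean(),v.mean(),"top pts",len(top),top.mean(0),"ray",onplane(f,u.mean(),v.mean(),.038))
hsv=cv2.cvtColor(f["img"],cv2.COLOR_BGR2HSV)
s=sub(cv2.inRange(hsv,(0,0,110),(180,70,255)),(310,180,355,235)); v,u=np.nonzero(s)
Q=np.array([onplane(f,a,b,.016) for a,b in zip(u,v)])[:,:2]
c=Q.mean(0); w,V=np.linalg.eigh(np.cov(Q.T)); d=V[:,1]*np.sign(V[0,1]); L=(Q-c)@d; W=(Q-c)@V[:,0]
print("steel",len(u),c,"yaw",np.degrees(np.arctan2(d[1],d[0])),"len",L.min(),L.max(),"wid",W.min(),W.max())
tip=c+d*L.max(); print("tip",tip,"tab from tip (58mm)",tip-d*.058)
st=manip.state(); print(st["tool_pos"],q(st["tool_rot"]).as_euler("xyz",degrees=True))
a=f["img"][165:245,290:380]; cv2.imwrite("pics/c2.png",cv2.resize(a,None,fx=6,fy=6,interpolation=cv2.INTER_CUBIC))
E
```

```text
red 73 337.16438356164383 191.3972602739726 top pts 73 [0.4979571  0.31181617 0.04630783] ray [0.50004271 0.31294352 0.038     ]
steel 471 [0.52822376 0.30186431] yaw -16.163076071761665 len -0.03857860055166771 0.02593946463920719 wid -0.014938887990803534 0.015001131837228678
tip [0.55313792 0.29464349] tab from tip (58mm) [0.49743047 0.31078907]
[0.47775708 0.25028188 0.23063425] [-1.79961119e+02 -5.51806538e-02  1.64088913e+02]
```

```bash
python3 -m jog '[-0.02,0.4,0.3,0,0,0, -0.025,0.64,0.7,0,0,0, -0.025,0.64,1,0,0,0]' 45
python3 -m jog '[0,0,0.3,0,0,0, 0,0,0.4,0,0,0, 0,0,0.4,0,0,0]'
python3 - <<'E'
from clip import *
f=grab("wrist"); pickle.dump(f,open("w2.pkl","wb")); cv2.imwrite("pics/w2.png",f["img"])
m=red(f); n,l,st,ce=cv2.connectedComponentsWithStats(m); C=cloud(f)
for i in range(1,n):
    if st[i,4]>30:
        P=C[(l==i)]; print(st[i],ce[i],P.mean(0),P[P[:,2]>.042].mean(0))
E
```

```text
time: 3.9
tool_pos: [0.4978, 0.3117, 0.129]
tool_rot: [-0.001, 0.141, 0.99, -0.0]
contact_force: [0.1, -0.4, -0.9]
gripper_width: 0.527
grasp_force: 0.0
time: 4.28
tool_pos: [0.4981, 0.3105, 0.0908]
tool_rot: [-0.001, 0.141, 0.99, -0.0]
contact_force: [-0.2, 0.1, -0.5]
gripper_width: 0.526
grasp_force: 0.0
[276 222  14  17 220] [282.49090909 230.14545455] [0.49856445 0.31181647 0.04712336] [0.49856445 0.31181647 0.04712336]
```

View pics/w2.png

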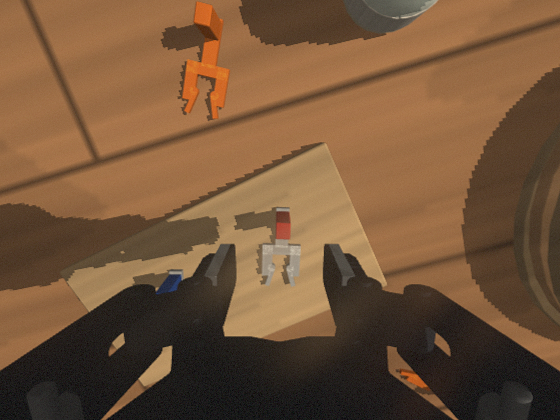

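Wrist view: red tab at (282,230), midway between the fingers, fork mouth down-image, nothing under the fingertips. Descending and gripping.

```bash
python3 -m jog '[0,0,0.4,0,0,0, 0,0,0.65,0,0,0, 0,0,0.75,0,0,0, 0,0,0.75,0,0,0]'
python3 -m jog '[0,0,0,0,0,0, 0,0,0,0,0,0, 0,0,0,0,0,0, 0,0,0,0,0,0, 0,0,0,0,0,0, 0,0,0,0,0,0]' 0
```

```text
time: 4.82
tool_pos: [0.4989, 0.311, 0.0171]
tool_rot: [0.0, 0.141, 0.99, 0.0]
contact_force: [-0.1, 0.7, -0.2]
gripper_width: 0.529
grasp_force: 0.0
time: 5.58
tool_pos: [0.4995, 0.3114, 0.018]
tool_rot: [0.001, 0.141, 0.99, 0.001]
contact_force: [-1.5, -0.3, 6.0]
gripper_width: 0.102
grasp_force: 59.2
```

```bash
python3 -m jog '[0,0,-0.3,0,0,0, 0,0,-0.7,0,0,0, 0,0,-1,0,0,0]'
python3 -m jog '[0,0,-0.4,0,0,0, 0,0,-0.8,0,0,0, 0,0,-0.9,0,0,0, 0,0,-0.9,0,0,0]'
python3 - <<'E'
from clip import *
f=grab("wrist"); pickle.dump(f,open("w3.pkl","wb")); cv2.imwrite("pics/w3.png",f["img"])
E
```

```text
time: 5.95
tool_pos: [0.4985, 0.3109, 0.1178]
tool_rot: [0.0, 0.141, 0.99, 0.0]
contact_force: [0.7, 0.5, -0.4]
gripper_width: 0.102
grasp_force: 58.5
time: 6.45
tool_pos: [0.4983, 0.3108, 0.2059]
tool_rot: [0.0, 0.141, 0.99, -0.0]
contact_force: [0.5, 0.5, -0.6]
gripper_width: 0.103
grasp_force: 58.6
```

View pics/w3.png

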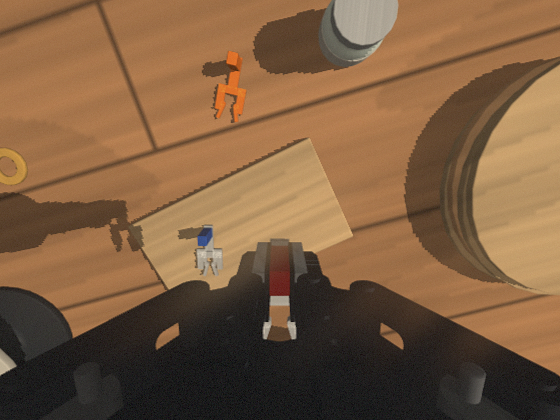

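Clip is held: red tab at (280,268) between the pads, fork prongs at (267,330) and (293,330). Now I'll measure the fork in the tool frame and the remaining way to the stand.

Run:
```python
from clip import *
f=pickle.load(open("w3.pkl","rb")); T=np.array(f["T_tool_cam"]); f["M"]=T; C=cloud(f)
hsv=cv2.cvtColor(f["img"],cv2.COLOR_BGR2HSV)
s=cv2.inRange(hsv,(0,0,110),(180,70,255)); o=np.zeros_like(s); o[292:345,255:305]=s[292:345,255:305]
n,l,st,ce=cv2.connectedComponentsWithStats(o); print(st)
v,u=np.nonzero(o); P=C[o>0]; print("depth tool z pct",np.percentile(P[:,2],[5,25,50,75,95]))
Q=np.array([onplane(f,a,b,.003) for a,b in zip(u,v)])[:,:2]
print("x",Q[:,0].min(),Q[:,0].max(),"y",Q[:,1].min(),Q[:,1].max())
for a in np.arange(-.06,-.015,.005):
    k=(Q[:,0]>=a)&(Q[:,0]<a+.005)
    if k.any(): print(round(a,3),k.sum(),Q[k,1].min().round(4),Q[k,1].max().round(4),((Q[k,1].min()+Q[k,1].max())/2).round(4))
# stand axis via rim of wheel and head, top cam
for n_ in("top","scene"):
    t=pickle.load(open(n_+".pkl","rb")); C=cloud(t); D=np.hypot(C[...,0]-.59,C[...,1]+.089)
    wl=(D<.11)&(C[...,2]>.09)&(C[...,2]<.108)
    cs,_=cv2.findContours(wl.astype(np.uint8),cv2.RETR_EXTERNAL,cv2.CHAIN_APPROX_NONE); c=max(cs,key=len)[:,0,:]
    W=np.array([onplane(t,a,b,.0995) for a,b in c]).astype(np.float32)[:,:2]
    print(n_,"rim circle",cv2.fitEllipse(W), cv2.minEnclosingCircle(W))
    k=(D<.02)&(C[...,2]>.138); print("head top pts",k.sum(),C[k].mean(0),[onplane(t,*np.argwhere(k)[:,::-1].mean(0),.1495)])
    k=(D<.026)&(C[...,2]>.107)&(C[...,2]<.12); print("hub",k.sum(),np.median(C[k],0))
```

```text
[[     0      0    560    420 234790]
 [   270    296     20     10    176]
 [   263    317      8     22    112]
 [   287    320      9     19    122]]
depth tool z pct [0.00052297 0.0013657  0.00179012 0.0021823  0.00292588]
x -0.05187169991743999 -0.02455899650203111 y -0.010115497493421333 0.008383065321392406
-0.055 27 -0.0101 0.0084 -0.0009
-0.05 104 -0.0101 0.0084 -0.0009
-0.045 97 -0.01 0.0083 -0.0009
-0.04 6 -0.0066 0.0048 -0.0009
-0.035 3 0.0036 0.0047 0.0042
-0.03 154 -0.0059 0.0047 -0.0006
-0.025 19 -0.0059 0.0041 -0.0009Traceback (most recent call last):
  File "<stdin>", line 18, in <module>
cv2.error: OpenCV(4.12.0) /io/opencv/modules/imgproc/src/shapedescr.cpp:356: error: (-215:Assertion failed) n >= 0 && (depth == CV_32F || depth == CV_32S) in function 'fitEllipseNoDirect'
```

Run:
```python
from clip import *
f=pickle.load(open("w3.pkl","rb")); f["M"]=np.array(f["T_tool_cam"])
g=f["img"].astype(int)
for v in (300,312,318,324,330,335):
    print(v,onplane(f,280,v,.002)[0].round(4)," ".join(f"{a}" for a in (g[v,258:302:1].max(1)-0)))
    print("   sat"," ".join(f"{a}" for a in (g[v,258:302].max(1)-g[v,258:302].min(1))))
print("y per px",(onplane(f,281,320,.002)-onplane(f,280,320,.002))[1],"y at 280",onplane(f,280,320,.002)[1])
for n_ in("top","scene"):
    t=pickle.load(open(n_+".pkl","rb")); C=cloud(t); D=np.hypot(C[...,0]-.59,C[...,1]+.089)
    wl=(D<.11)&(C[...,2]>.09)&(C[...,2]<.108)
    cs,_=cv2.findContours(wl.astype(np.uint8),cv2.RETR_EXTERNAL,cv2.CHAIN_APPROX_NONE); c=max(cs,key=len)[:,0,:]
    W=np.array([onplane(t,a,b,.0995) for a,b in c])[:,:2].astype(np.float32)
    print(n_,"rim",cv2.fitEllipse(W), cv2.minEnclosingCircle(W))
    k=(D<.02)&(C[...,2]>.138); print("head top",k.sum(),C[k].mean(0),onplane(t,*np.argwhere(k)[:,::-1].mean(0),.1495))
    k=(D<.026)&(C[...,2]>.107)&(C[...,2]<.12); print("hub",k.sum(),np.median(C[k],0))
```

```text
300 -0.0264 39 40 45 40 38 41 35 35 39 38 24 64 128 173 168 166 169 168 169 167 166 170 167 168 168 166 165 165 167 169 154 78 27 38 37 42 31 37 38 41 35 36 36 40
   sat 4 5 6 13 7 7 10 2 5 4 3 11 18 26 24 23 25 23 23 25 23 24 25 22 23 24 22 22 21 25 22 13 7 8 5 6 11 9 6 12 2 6 6 9
312 -0.034 31 36 31 27 42 38 35 39 30 38 42 106 159 152 153 149 151 152 152 152 152 150 154 155 149 152 150 153 152 152 153 133 43 35 40 38 37 36 30 38 38 34 36 37
   sat 4 2 3 3 8 8 2 8 0 1 9 54 86 87 81 83 82 81 82 83 81 83 80 82 81 81 84 82 83 84 83 70 6 2 6 6 1 3 2 4 3 5 8 10
318 -0.0379 41 32 28 35 36 31 39 40 35 31 55 103 138 149 154 154 152 153 152 149 151 151 149 152 150 152 154 153 148 119 70 68 48 36 36 38 50 38 35 35 38 39 38 34
   sat 7 2 5 7 11 4 6 4 4 9 7 11 21 51 87 83 83 81 83 83 83 84 85 81 80 81 82 82 80 51 5 6 6 2 7 4 3 6 2 4 5 6 9 6
324 -0.0418 32 37 27 29 30 88 156 183 187 184 173 172 171 159 150 157 151 154 154 151 151 152 151 150 152 153 153 157 157 164 175 182 176 172 172 181 159 80 28 34 38 34 39 35
   sat 3 6 3 6 5 10 22 25 26 25 23 24 28 47 84 82 82 80 82 79 78 83 80 82 81 82 82 
[... 612 characters left out ...]
 9 6
y per px 0.0005639943314321034 y at 280 -0.0003121477467812056
top rim ((0.595978856086731, -0.08991844207048416), (0.17644469439983368, 0.17721983790397644), 53.863006591796875) ((0.5958387851715088, -0.09007474035024643), 0.08963513374328613)
head top 57 [ 0.5956679  -0.08945123  0.148229  ] [ 0.5954969  -0.08933806  0.1495    ]
hub 213 [ 0.59126273 -0.0861298   0.11316337]
scene rim ((0.6052640676498413, -0.09002605080604553), (0.1779842972755432, 0.17886200547218323), 79.85770416259766) ((0.6015117168426514, -0.09032566845417023), 0.09415329247713089)
head top 68 [ 0.60255307 -0.09024045  0.14663059] [ 0.60770942 -0.0904762   0.1495    ]
hub 136 [ 0.6005794  -0.08989022  0.11431757]
```

```bash
python3 -m jog '[-0.12,-0.12,-0.1,0,0,0.055, -0.25,-0.25,-0.2,0,0,0.11, -0.37,-0.4,-0.3,0,0,0.165, -0.5,-0.55,-0.4,0,0,0.22, -0.6,-0.65,-0.4,0,0,0.275, -0.7,-0.75,-0.4,0,0,0.33, -0.75,-0.82,-0.4,0,0,0.385, -0.75,-0.82,-0.4,0,0,0.411]' | head -3
python3 -m jog '[-0.3,0.16,0,0,0,0, -0.7,0.32,0,0,0,0, -1,0.48,0,0,0,0]' | head -2
python3 -m jog '[-0.5,0,0,0,0,0, -1,0,0,0,0,0]' | head -2
python3 -m jog '[-0.5,0,0,0,0,0, -1,0,0,0,0,0]' | head -2
python3 -m jog '[-0.4,0,0,0,0,0, -0.7,0,0,0,0,0, -0.8,0,0,0,0,0, -0.8,0,0,0,0,0]'
python3 - <<'E'
from clip import *
f=grab("wrist"); pickle.dump(f,open("w4.pkl","wb")); cv2.imwrite("pics/w4.png",f["img"])
E
```

```text
time: 7.5
tool_pos: [0.5466, 0.2102, 0.2428]
tool_rot: [-0.001, 0.71, 0.705, -0.002]
time: 7.88
tool_pos: [0.5945, 0.1096, 0.2429]
time: 8.12
tool_pos: [0.5938, 0.0098, 0.2428]
time: 8.38
tool_pos: [0.5933, -0.0903, 0.2429]
time: 8.88
tool_pos: [0.5938, -0.1687, 0.2444]
tool_rot: [-0.002, 0.708, 0.706, -0.0]
contact_force: [-0.1, 1.3, -0.5]
gripper_width: 0.102
grasp_force: 58.7
```

View pics/w4.png

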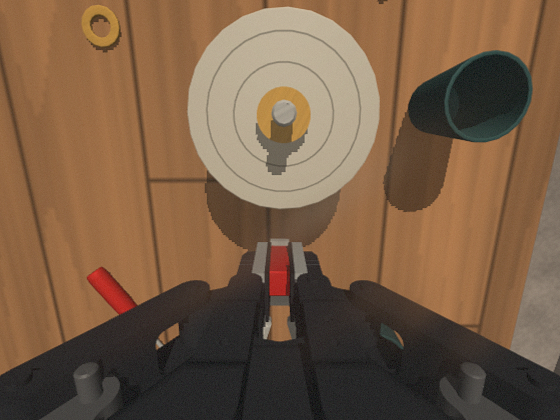

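Wrist view: wheel centred near (284,108), steel head at (284,112), hub around it; beaker at right (480,95), clear of the push path. Now to measure the axis with the same camera that measured the clip.

Run:
```python
from clip import *
f=pickle.load(open("w4.pkl","rb")); C=cloud(f); st=manip.state(); print(st["tool_pos"],q(st["tool_rot"]).as_euler("xyz",degrees=True))
D=np.hypot(C[...,0]-.596,C[...,1]+.09)
wl=(D<.12)&(C[...,2]>.08)&(C[...,2]<.16)
wl[240:]=0
cs,_=cv2.findContours(wl.astype(np.uint8),cv2.RETR_EXTERNAL,cv2.CHAIN_APPROX_NONE); c=max(cs,key=len)[:,0,:]
for nm,k in(("wheel",(D<.085)&(D>.03)&(wl)),("hub",(D<.022)&(D>.014)&wl),("headtop",(D<.02)&(C[...,2]>.14))):
    print(nm,k.sum(),np.percentile(C[k][:,2],[10,50,90]).round(4),C[k].mean(0).round(4))
W=np.array([onplane(f,a,b,.0995) for a,b in c])[:,:2].astype(np.float32); print("rim",cv2.fitEllipse(W),cv2.minEnclosingCircle(W))
hsv=cv2.cvtColor(f["img"],cv2.COLOR_BGR2HSV)
g=cv2.inRange(hsv,(0,0,110),(180,60,255)); hd=(D<.016)&(C[...,2]>.142)
v,u=np.nonzero(hd); print("head px",u.mean(),v.mean(),onplane(f,u.mean(),v.mean(),.1495))
```

```text
[ 0.59407138 -0.16809201  0.24498868] [-1.79895792e+02 -8.12538330e-02  8.98468830e+01]
wheel 24271 [0.0984 0.0994 0.1004] [ 0.5961 -0.0843  0.0994]
hub 1195 [0.1122 0.1131 0.114 ] [ 0.5963 -0.0898  0.1131]
headtop 2868 [0.1489 0.3875 0.3875] [ 0.5953 -0.1023  0.3434]
rim ((0.5980261564254761, -0.0918288603425026), (0.17692869901657104, 0.17698682844638824), 4.5688910484313965) ((0.5979770421981812, -0.09196935594081879), 0.08927995711565018)
head px 280.5547419804742 294.2768479776848 [ 0.59502599 -0.24771719  0.1495    ]
```

Run:
```python
from clip import *
f=pickle.load(open("w4.pkl","rb")); C=cloud(f); Ti=np.linalg.inv(f["M"]@np.linalg.inv(np.array(f["T_tool_cam"])))
hd=(C[...,2]>.140)&(C[...,2]<.16); hd[:80]=0; hd[150:]=0; hd[:,:265]=0; hd[:,305:]=0
v,u=np.nonzero(hd); p=onplane(f,(u.min()+u.max())/2,(v.min()+v.max())/2,.1495); print("head",len(u),u.min(),u.max(),v.min(),v.max(),p,np.median(C[hd],0),"in tool",Ti@np.r_[p,1])
wl=(C[...,2]>.09)&(C[...,2]<.108); wl[240:]=0
cs,_=cv2.findContours(wl.astype(np.uint8),cv2.RETR_EXTERNAL,cv2.CHAIN_APPROX_NONE); c=max(cs,key=len)[:,0,:]
(e,_,_)=cv2.fitEllipse(np.array([onplane(f,a,b,.0995) for a,b in c])[:,:2].astype(np.float32)); print("rim in tool",Ti@np.r_[e,.0995,1])
hsv=cv2.cvtColor(f["img"],cv2.COLOR_BGR2HSV); hb=cv2.inRange(hsv,(12,130,110),(28,255,255)); hb[:80]=0; hb[160:]=0; hb[:,:250]=0; hb[:,320:]=0
v,u=np.nonzero(hb); print("hub px",u.min(),u.max(),v.min(),v.max()); p=onplane(f,(u.min()+u.max())/2,(v.min()+v.max())/2,.1135); print(p,Ti@np.r_[p,1])
```

```text
head 530 272 296 100 126 [ 0.597955   -0.09202675  0.1495    ] [ 0.59796136 -0.09196426  0.14877602] in tool [0.07649529 0.00411838 0.0950527  1.        ]
rim in tool [0.07661207 0.00432149 0.14505259 1.        ]
hub px 257 309 87 142
[ 0.59757111 -0.09136691  0.1135    ] [0.07709514 0.00382762 0.13105462 1.        ]
```

```bash
python3 -m jog '[0.5,0.05,0,0,0,0, 1,0.05,0,0,0,0]' | head -2
python3 -m jog '[0.4,0,0,0,0,0, 0.52,0,0,0,0,0, 0.52,0,0,0,0,0]' | head -2
python3 -m jog '[0,0,0.4,0,0,0, 0,0,0.8,0,0,0, 0,0,1,0,0,0, 0,0,1,0,0,0, 0,0,1,0,0,0]'
python3 -c "
from h import *
s=manip.state(); print(s['tool_pos'],q(s['tool_rot']).as_euler('xyz',degrees=True),s['contact_force'],s['ft_torque'])"
```

```text
time: 9.18
tool_pos: [0.5996, -0.0667, 0.246]
time: 9.55
tool_pos: [0.5997, -0.0159, 0.2462]
time: 10.18
tool_pos: [0.6011, -0.0176, 0.1483]
tool_rot: [0.001, 0.708, 0.706, 0.001]
contact_force: [-0.2, 0.2, -0.3]
gripper_width: 0.105
grasp_force: 58.7
[ 0.60109528 -0.01756151  0.14830047] [1.79828114e+02 3.16598830e-02 8.97995787e+01] [-0.20910303  0.22519194 -0.3154688 ] [ 0.07380971 -0.05351335  0.01739221]
```

```bash
python3 -m jog '[0,0,0,0,0,0, 0,0,0,0,0,0]' | head -3
python3 - <<'E'
from h import *
f=grab("wrist"); pickle.dump(f,open("w5.pkl","wb")); cv2.imwrite("pics/w5.png",f["img"])
s=manip.state(); print(s['tool_pos'],q(s['tool_rot']).as_euler('xyz',degrees=True))
E
```

```text
time: 10.42
tool_pos: [0.6006, -0.0171, 0.1478]
tool_rot: [0.001, 0.708, 0.706, 0.001]
[ 0.60040042 -0.01703657  0.14739471] [1.79904782e+02 1.52163555e-02 8.98309237e+01]
```

View pics/w5.png

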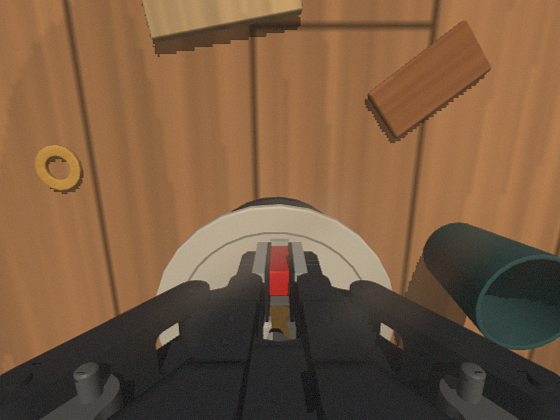

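Wrist view: the clip is above the wheel. The brass hub shows through the slot at (279,320), with the spindle's edge at about (279,332). The wheel's rear rim arc is visible at (160–390, 205–290), and a circle fit to it will give the axis.

Run:
```python
from clip import *
from scipy.optimize import least_squares
f=pickle.load(open("w5.pkl","rb")); C=cloud(f); Ti=np.linalg.inv(f["M"]@np.linalg.inv(np.array(f["T_tool_cam"])))
wl=((C[...,2]>.09)&(C[...,2]<.108)).astype(np.uint8)
pts=[]
for u in list(range(175,245))+list(range(315,380)):
    v=np.nonzero(wl[150:290,u])[0]
    if len(v): pts.append((u,150+v[0]-.5))
W=np.array([onplane(f,a,b,.0995) for a,b in pts])[:,:2]
r=least_squares(lambda p:np.hypot(*(W-p[:2]).T)-.09,[.598,-.09],loss="soft_l1",f_scale=.001); print(len(W),r.x,np.abs(r.fun).mean(),"tool",Ti@np.r_[r.x,.0995,1])
r2=least_squares(lambda p:np.hypot(*(W-p[:2]).T)-p[2],[.598,-.09,.09],loss="soft_l1",f_scale=.001); print(r2.x)
```

```text
135 [ 0.5979602  -0.09129102] 0.0003551717039225542 tool [-0.07417426 -0.00257404  0.04828599  1.        ]
[ 0.59806752 -0.08804513  0.08726783]
```

```bash
python3 -m jog '[0,-0.015,0.1,0,0,0, 0,-0.015,0.2,0,0,0, 0,-0.015,0.2,0,0,0, 0,-0.015,0.2,0,0,0, 0,-0.015,0.2,0,0,0]'
python3 -m jog '[0,0,0.02,0,0,0, 0,0,0.04,0,0,0, 0,0,0.04,0,0,0]'
```

```text
time: 11.1
tool_pos: [0.5986, -0.017, 0.1267]
tool_rot: [0.0, 0.708, 0.706, 0.0]
contact_force: [1.0, -0.2, -0.5]
gripper_width: 0.098
grasp_force: 58.7
time: 11.48
tool_pos: [0.5982, -0.017, 0.122]
tool_rot: [-0.0, 0.708, 0.706, -0.0]
contact_force: [-0.2, -0.1, -1.3]
gripper_width: 0.105
grasp_force: 58.7
```

```bash
python3 -m jog '[0,0,0.01,0,0,0, 0,0,0.01,0,0,0]' | grep -E "pos|force"
python3 -m jog '[0,0,0.01,0,0,0, 0,0,0.01,0,0,0]'| grep -E "pos|force"
```

```text
tool_pos: [0.5983, -0.017, 0.1212]
contact_force: [-0.3, -0.2, -0.4]
grasp_force: 58.7
tool_pos: [0.5983, -0.017, 0.1202]
contact_force: [0.5, 0.3, -0.6]
grasp_force: 58.7
```

```bash
python3 -m jog '[0,0,0.01,0,0,0, 0,0,0.01,0,0,0]' | grep -E "pos|force"
```

```text
tool_pos: [0.5983, -0.017, 0.1192]
contact_force: [0.3, 0.0, -0.2]
grasp_force: 58.7
```

```bash
python3 -m jog '[0,0,0.008,0,0,0, 0,0,0.008,0,0,0]' | grep -E "pos|contact"
```

```text
tool_pos: [0.5985, -0.017, 0.1188]
contact_force: [-0.2, 0.6, 0.8]
```

```bash
python3 -m jog '[0,0,0.008,0,0,0, 0,0,0.008,0,0,0]' | grep -E "pos|contact"
```

```text
tool_pos: [0.5987, -0.0169, 0.1185]
contact_force: [-0.9, 1.9, 4.0]
```

```bash
python3 -m jog '[0,0,0.008,0,0,0, 0,0,0.008,0,0,0]' | grep -E "pos|contact"
```

```text
tool_pos: [0.599, -0.0169, 0.1182]
contact_force: [-1.9, 2.6, 6.9]
```

Hub top felt at a TCP height of about 0.1187. Raising clear by about 1.2 mm, then sliding in.

```bash
python3 -m jog '[0,0,-0.032,0,0,0, 0,0,-0.032,0,0,0, 0,0,-0.032,0,0,0]' | grep -E "pos|contact"
python3 -m jog '[-0.04,0,0,0,0,0, -0.08,0,0,0,0,0, -0.12,0,0,0,0,0, -0.12,0,0,0,0,0]' | grep -E "pos|contact"
```

```text
tool_pos: [0.5979, -0.017, 0.1193]
contact_force: [0.6, -0.5, -1.3]
tool_pos: [0.5983, -0.0294, 0.1201]
contact_force: [0.3, 0.2, -1.0]
```

```bash
python3 -m jog '[-0.03,0,0,0,0,0, -0.06,0,0,0,0,0, -0.06,0,0,0,0,0]' | grep -E "pos|contact"
```

```text
tool_pos: [0.5983, -0.0352, 0.1201]
contact_force: [1.1, 0.6, -0.6]
```

```bash
python3 -m jog '[-0.02,0,0,0,0,0, -0.04,0,0,0,0,0, -0.04,0,0,0,0,0]' | grep -E "pos|contact"; python3 -m jog '[-0.02,0,0,0,0,0, -0.03,0,0,0,0,0, -0.03,0,0,0,0,0]' | grep -E "pos|contact"
```

```text
tool_pos: [0.5983, -0.0391, 0.1201]
contact_force: [-0.1, -0.4, -1.1]
tool_pos: [0.5983, -0.0421, 0.1201]
contact_force: [-0.6, 0.5, -0.8]
```

```bash
python3 -m jog '[-0.02,0,0,0,0,0, -0.03,0,0,0,0,0, -0.03,0,0,0,0,0]' | grep -E "pos|contact"
```

```text
tool_pos: [0.598, -0.0448, 0.1199]
contact_force: [-1.6, 1.0, -1.0]
```

```bash
python3 -m jog '[-0.01,-0.005,0,0,0,0, -0.02,-0.005,0,0,0,0, -0.02,-0.005,0,0,0,0]' | grep -E "pos|contact"
```

```text
tool_pos: [0.5978, -0.0466, 0.1201]
contact_force: [-1.0, 4.2, -0.8]
```

```bash
python3 -m jog '[-0.01,0,0,0,0,0, -0.02,0,0,0,0,0, -0.02,0,0,0,0,0]' | grep -E "pos|contact"
```

```text
tool_pos: [0.5978, -0.0483, 0.1201]
contact_force: [0.1, 4.7, -1.4]
```

```bash
python3 -m jog '[-0.01,0,0,0,0,0, -0.02,0,0,0,0,0, -0.02,0,0,0,0,0]' | grep -E "pos|contact"
```

```text
tool_pos: [0.5977, -0.0508, 0.12]
contact_force: [-0.3, 3.9, -0.9]
```

```bash
python3 -m jog '[-0.01,0,0,0,0,0, -0.02,0,0,0,0,0, -0.02,0,0,0,0,0]' | grep -E "pos|contact"
```

```text
tool_pos: [0.5978, -0.0542, 0.1202]
contact_force: [-1.2, -1.0, -0.6]
```

```bash
python3 -m jog '[-0.01,0,0,0,0,0, -0.02,0,0,0,0,0, -0.02,0,0,0,0,0]' | grep -E "pos|contact"
```

```text
tool_pos: [0.5978, -0.0553, 0.1202]
contact_force: [-0.9, -0.7, -1.1]
```

It has passed the noses and snapped. Pushing gently up to the stop.

```bash
python3 -m jog '[-0.01,0,0,0,0,0, -0.01,0,0,0,0,0]' | grep -E "pos|contact"; python3 -m jog '[-0.01,0,0,0,0,0, -0.01,0,0,0,0,0]' | grep -E "pos|contact"
```

```text
tool_pos: [0.5979, -0.056, 0.1202]
contact_force: [-0.7, -0.4, -0.6]
tool_pos: [0.5979, -0.0564, 0.1202]
contact_force: [0.1, 3.0, 0.5]
```

```bash
python3 -m jog '[-0.01,0,0,0,0,0, -0.01,0,0,0,0,0]' | grep -E "pos|contact"
```

```text
tool_pos: [0.5979, -0.0566, 0.1203]
contact_force: [-0.6, 6.8, -0.5]
```

```bash
python3 -m jog '[0.012,0,0.01,0,0,0, 0.012,0,0.01,0,0,0, 0.012,0,0.01,0,0,0]' | grep -E "pos|contact"
python3 -m jog '[0,0,0,0,0,0, 0,0,0,0,0,0, 0,0,0,0,0,0, 0,0,0,0,0,0]' 45
```

```text
tool_pos: [0.5979, -0.0565, 0.1193]
contact_force: [0.7, 3.9, 0.7]
time: 18.85
tool_pos: [0.5977, -0.0571, 0.1191]
tool_rot: [0.0, 0.708, 0.706, -0.0]
contact_force: [0.1, 0.3, -0.5]
gripper_width: 0.528
grasp_force: 0.0
```

Released. Going straight up, then back over the far side to check with the wrist camera.

```bash
python3 -m jog '[0,0,-0.2,0,0,0, 0,0,-0.6,0,0,0, 0,0,-1,0,0,0]' | grep -E "pos|contact"
python3 -m jog '[-0.4,0,-0.3,0,0,0, -0.8,0,-0.3,0,0,0, -1,0,-0.3,0,0,0, -1,0,-0.3,0,0,0]' | grep -E "pos|contact"
python3 - <<'E'
from clip import *
f=grab("wrist"); cv2.imwrite("pics/w6.png",f["img"]); C=cloud(f)
m=red(f); n,l,st,ce=cv2.connectedComponentsWithStats(m)
for i in range(1,n):
    if st[i,4]>30:
        P=C[l==i]; print(st[i],ce[i],P.mean(0),np.percentile(P[:,2],[5,95]))
E
```

```text
tool_pos: [0.5979, -0.0568, 0.2216]
contact_force: [0.3, 0.2, 1.3]
tool_pos: [0.5972, -0.1575, 0.249]
contact_force: [0.3, -0.5, 0.3]
[274  72  12  17 193] [279.46632124  79.5492228 ] [ 0.59824334 -0.0561062   0.14696318] [0.14566902 0.1480096 ]
[ 87 273  33  29 541] [102.70055453 287.02218115] [ 0.35302279 -0.30213528  0.02466148] [0.01090794 0.02606923]
```

View pics/w6.png

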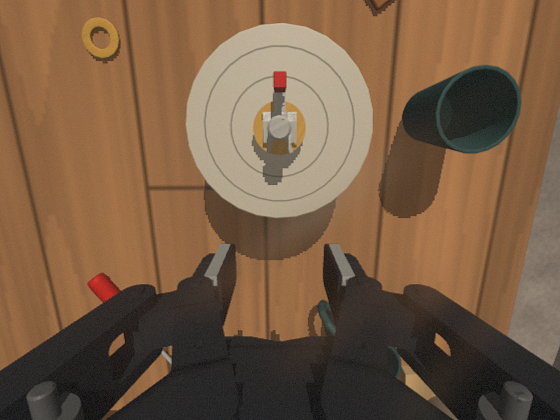

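The wrist view shows the clip under the spindle's head: red tab at (279,80), head at (279,127), prongs on both sides. The tab is 36 mm behind the axis and its top is 34 mm above the hub, so the clip is home and flat. The robot is clear of everything.

```bash
python3 -c "
from plant import manip
print(manip.job_done())"
```

```text
the job is handed in; nothing more can be done
None
```

The red-tabbed clip is snapped home and lying flat in the spindle's groove, released at about 19 s with no more than about 7 N of push. Nothing else was touched, and the job is handed in; no verdict came back.

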